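# Shingle the wood-burning sample tiles along the bamboo tray

### The job

A whitewashed sample tile already lies at one end of the bamboo tray. Lay out the display light to dark like roof shingles, running in line along the tray towards its empty end: put the honey-coloured tile down so that it covers about a third of the white tile, then the dark walnut tile so that it covers about a third of the honey tile. Leave the white tile where it lies.

Things in the scene. Friction and masses are not known exactly. Their poses are not given: they have to be found in the camera images.
- tray: Shallow bamboo tray with a darker low rim, fixed to the table; outside 290 mm along its x by 150 mm along its y. Its floor is 8 mm above the table, the rim is 6 mm thick and stands 6 mm above the floor (inside 278 x 138 mm). Origin: centre of its underside, on the table; x runs along the tray from the white tile's end towards the empty end, z up.
- tile_white: Whitewashed wooden tile with a burnt rosette, a loose block 90 mm along its x, 55 mm along its y, 10 mm thick, lying flat on the tray floor at the tray's -x end, nearly in line with the tray (its x points the same way as the tray's). Origin: centre of its underside, z up.
- tile_honey: Honey-coloured (orange-brown) wooden tile with a burnt rosette, loose, 32 g or so, 90 mm along its x, 55 mm along its y, 10 mm thick, lying flat on the table with clear space at its long sides. Origin: centre of its underside, z up. Its two ends are alike. A red tile of the same size and a round pale coaster lie nearby and are not part of the job.
- tile_walnut: Very dark brown walnut tile with a paler rosette, loose, otherwise as the honey tile: 90 x 55 x 10 mm, origin at the centre of its underside, flat on the table.
Things that resemble listed ones, but are neither listed nor needed, are in the scene too. Leave any pink look-alike of the tile_walnut alone.

How it is judged:
By the outcome, as a careful person would: the job done as asked, in the order asked, and still so for the second after the job is handed in, with the robot touching nothing.
It also fails if it takes over 48 s, if anything falls off the work surface, if the arm or the gripper's body presses on something with over 40 N, if the wrist force passes 120 N, or if a joint passes its speed limit or range.

### The arm

A 6-joint arm with a two-finger parallel gripper is mounted at the origin on the work surface. World frame = base frame: x ahead of the robot, y to its left, z up, the work surface at z = 0. Lengths are in m, angles in degrees, forces in N, time in s.
With the tool pointing down it reaches from about 0.3 to 0.75 m from the base axis. Payload 8.5 kg.
Tool frame: the origin (TCP) lies at the very end of the fingers, on their centre line; the grasp point (between the pads) lies 19 mm behind it; x points along the fingers, y is the direction in which the jaws open and shut, and the axes are right-handed (so a half turn about x gives the same grasp; the last joint's range is limited). The gripper opens to 85 mm and grips with 20 to 120 N. Pads are 22 mm wide; open, the fingers measure 114 mm over their backs; the gripper's body (76 mm by 85 mm) begins 54 mm behind the grasp point. The pads swing forward as they close: fully open they stand 13 mm farther back than shut.
Start: joints at [63.638, 21.807, 74.336, -0, 83.858, -12.336], TCP at [0.133, 0.534, 0.231] pointing down, gripper open.
Joint ranges: [-178.18, 178.18], [-50.72, 133.34], [12.68, 142.11], [-81.47, 261.47], [9.98, 163.14], [-165.26, 165.26]. Speed limits (degrees/s): [136.94, 136.94, 180, 180, 180, 180].

### API

Orientations are given as a 3x3 rotation matrix whose columns are the frame's x, y, z axes.
In Python, from rig import sensors, cams, env gives the robot as it stands.
- The arm moves only by the shell command python3 -m crank 'ROWS' [FORCE]. ROWS is a JSON object of lists of equal length, an entry for each row: "hand": the closure in counts, from 0 (fully open) to 255 (shut); "translation": the shift along the tool's x, y, z in m, a list of three; "dr": the turn, a rotation vector about the tool's x, y, z in rad, a list of three. A call has 1 to 5 rows; each row is the pose to reach, as a shift and turn from the pose commanded when the call began, along the tool's axes at that moment; what a row does not reach only later rows make up. A row lasts 1/10 s, in which the tool goes at most 50 mm and 8.59 degrees, less where a joint would pass 70% of its speed; a pose out of reach is approached as far as the arm can. A call with a gripper value outside its range is refused whole. The fingers move at their own pace and stop on an object; FORCE is the grip in N (left out, the last holds). Time passes only in rows, so rows that repeat a pose let the fingers close. It gives the time, the measured TCP pose, the force and the opening at its end, in the units of the state.
- sensors.observe(): the state, without advancing time (a new reading comes with each control period).
- cams.get_image(name): name is "side" or "top"; returns (picture, depth): 384x512x3 uint8, blue, green, red; 384x512 float32, m along the optical axis (not along the pixel's ray), 0 where there is no reading.
- cams.calibration(name): a dict with "vertical_fov" (degrees; the focal length in pixels is half the picture's height over the tangent of half this angle, whatever the lens; pixels are square), "cx", "cy" (the principal point, pixels), "extrinsics" (4x4, takes a point from camera to world coordinates). Camera axes: x right, y down, z forward; pixel columns grow to the right and rows downward; lengths in m; the calibration is good to about 2 mm. A picture is of the moment at which its call begins. calibration takes no time and is no camera call.
- env.close_job(): hands the job in, once; it reports no verdict.
The state is a dict: "time_s": time; "q": joint angles; "qvel": joint speeds; "joint_efforts": joint torques, N m; "position": TCP position; "tool_rot": TCP orientation; "ft_force": force on the tool from outside, world axes, zero at the start; "wrist_torque": the same for the moment, N m; "grip_width": finger opening in m.
Only numpy, scipy, OpenCV 4.12 (cv2) and the standard library are available. Lean on these libraries where they do the work, as an engineer would, in place of code of your own. Each camera call takes 0.05 s, during which the arm holds its last target. There are 200 camera calls.

## Working session

There is one attempt and no reset: what is moved stays moved. The work goes in short steps, Python scripts to look and compute and a shell command to move; the robot and the scene stay as the last step left them, time stands still between calls to the robot, and variables do not carry over. Pictures are saved under pics/ and viewed, about 8 in all and at most 12, crops included, and the job is handed in when it is done.

```bash
mkdir -p pics; ls; python3 - <<'E'
from rig import sensors,cams
import cv2,numpy as np
for n in("top","side"):
    p,d=cams.get_image(n); cv2.imwrite(f"pics/{n}0.png",p); np.save(f"pics/{n}0.npy",d)
    print(n,cams.calibration(n))
s=sensors.observe();print({k:np.round(v,3).tolist() for k,v in s.items()})
E
```

```text
pics
top {'vertical_fov': 54.15617111023827, 'cx': 257.1275965795971, 'cy': 194.70209779163307, 'extrinsics': array([[ 0.0070521 , -0.98844952,  0.15138631,  0.32545279],
       [-0.99996965, -0.0064692 ,  0.00434265, -0.0136709 ],
       [-0.00331314, -0.15141234, -0.98846514,  0.96708243],
       [ 0.        ,  0.        ,  0.        ,  1.        ]])}
side {'vertical_fov': 53.104214887348846, 'cx': 255.18060927772177, 'cy': 201.00908743468852, 'extrinsics': array([[-0.77553836, -0.45144281,  0.44129315,  0.11673724],
       [-0.6312879 ,  0.5501694 , -0.54661615,  0.3680241 ],
       [ 0.00397994, -0.70250482, -0.71166785,  0.58421823],
       [ 0.        ,  0.        ,  0.        ,  1.        ]])}
{'time_s': 0.1, 'q': [63.638, 21.839, 74.379, -0.001, 83.857, -12.336], 'qvel': [-0.143, -0.088, -0.128, 0.05, -0.019, -0.04], 'joint_efforts': [0.004, -44.922, -23.165, -0.0, 0.004, -0.0], 'position': [0.133, 0.533, 0.231], 'tool_rot': [[-0.001, 0.242, 0.97], [-0.001, 0.97, -0.242], [-1.0, -0.001, -0.0]], 'ft_force': [0.647, -0.575, -0.097], 'wrist_torque': [0.024, 0.005, -0.027], 'grip_width': 0.086}
```

View pics/top0.png

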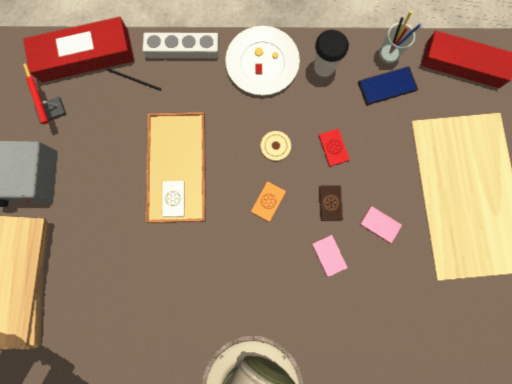

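View pics/side0.png

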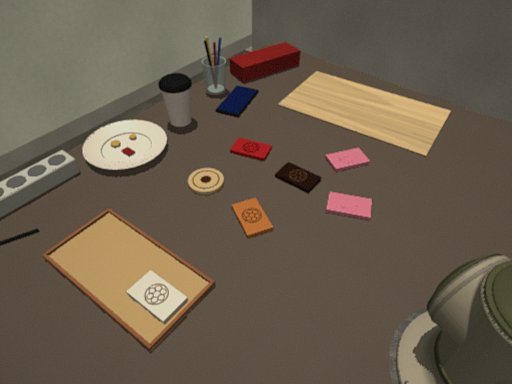

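Top view: the candidates for honey are the orange tile (268,201) and the red tile (334,147). The orange one fits; the red is excluded. For walnut there is the very dark brown tile (331,203) and the pink look-alikes (381,225) and (330,256). The dark one fits. The white tile is at (174,198), at the near end of the tray. I'll measure these and confirm in one crop.

```bash
cat > h.py <<'E'
import cv2,numpy as np
from rig import sensors,cams
def ray(n,uv,z):
    c=cams.calibration(n);f=192/np.tan(np.radians(c["vertical_fov"]/2));T=c["extrinsics"]
    uv=np.atleast_2d(np.asarray(uv,float))
    r=np.c_[(uv[:,0]-c["cx"])/f,(uv[:,1]-c["cy"])/f,np.ones(len(uv))]@T[:3,:3].T
    o=T[:3,3];return (o+r*((z-o[2])/r[:,2])[:,None])[:,:2]
def proj(n,P):
    c=cams.calibration(n);f=192/np.tan(np.radians(c["vertical_fov"]/2));T=np.linalg.inv(c["extrinsics"])
    p=T[:3,:3]@np.array(P)+T[:3,3];return p[0]/p[2]*f+c["cx"],p[1]/p[2]*f+c["cy"]
def mask(img,name):
    h=cv2.cvtColor(img,cv2.COLOR_BGR2HSV)
    R={"honey":((6,150,120),(16,255,255)),"white":((0,0,150),(179,60,255)),"walnut":((0,0,0),(179,255,45)),"tray":((8,80,70),(30,255,255))}[name]
    return cv2.inRange(h,*R)
def rect(n,img,name,z,box):
    """largest blob in box (u0,v0,u1,v1) -> world centre, (long,short), long-axis angle deg"""
    m=mask(img,name);k=np.zeros_like(m);u0,v0,u1,v1=box;k[v0:v1,u0:u1]=m[v0:v1,u0:u1]
    k=cv2.morphologyEx(k,cv2.MORPH_CLOSE,np.ones((3,3)))
    c=max(cv2.findContours(k,cv2.RETR_EXTERNAL,cv2.CHAIN_APPROX_NONE)[0],key=cv2.contourArea)
    w=ray(n,c[:,0],z)
    (cx,cy),(a,b),t=cv2.minAreaRect((w*1000).astype(np.float32))
    if a<b:a,b,t=b,a,t+90
    return np.round([cx,cy,a,b,(t+90)%180-90],1)
E
python3 - <<'E'
from h import *
for n,bx in {"top":dict(honey=(235,170,300,235),walnut=(310,175,350,230),white=(155,175,192,220),tray=(135,100,215,230)),
 "side":dict(honey=(220,185,285,245),walnut=(265,155,330,200),white=(120,260,195,325),tray=(30,200,225,350))}.items():
    I=cv2.imread(f"pics/{n}0.png");D=np.load(f"pics/{n}0.npy")
    for k,z in dict(honey=.01,walnut=.01,white=.018,tray=.014).items(): print(n,k,rect(n,I,k,z,bx[k]))
I=cv2.imread("pics/top0.png")
h=cv2.cvtColor(I,cv2.COLOR_BGR2HSV)
for p in[(268,190),(331,192),(336,220),(170,185),(175,150),(149,160)]:print(p,h[p[1],p[0]])
cv2.imwrite("pics/c.png",cv2.resize(I[100:240,140:360],None,fx=3.6,fy=3.6,interpolation=cv2.INTER_CUBIC))
E
```

```text
top honey [463.3 -41.6  61.1  55.4 -28. ]Traceback (most recent call last):
  File "<stdin>", line 5, in <module>
  File "h.py", line 19, in rect
    c=max(cv2.findContours(k,cv2.RETR_EXTERNAL,cv2.CHAIN_APPROX_NONE)[0],key=cv2.contourArea)
ValueError: max() iterable argument is empty
```

```bash
python3 - <<'E'
from h import *
for n,pts in dict(top=[(262,190),(276,190),(262,210),(258,205),(268,200),(326,190),(336,215),(345,200),(170,185),(175,150),(149,160),(203,160)],side=[(241,205),(262,228),(285,172),(312,182),(330,190),(150,280),(110,260),(55,245)]).items():
    h=cv2.cvtColor(cv2.imread(f"pics/{n}0.png"),cv2.COLOR_BGR2HSV)
    print(n,[(p,h[p[1],p[0]].tolist()) for p in pts])
I=cv2.imread("pics/top0.png")
cv2.imwrite("pics/c.png",cv2.resize(I[100:240,140:360],None,fx=3.6,fy=3.6,interpolation=cv2.INTER_CUBIC))
E
```

```text
top [((262, 190), [14, 149, 212]), ((276, 190), [17, 170, 251]), ((262, 210), [17, 170, 250]), ((258, 205), [17, 168, 250]), ((268, 200), [16, 171, 248]), ((326, 190), [9, 113, 79]), ((336, 215), [11, 131, 78]), ((345, 200), [15, 74, 135]), ((170, 185), [30, 9, 252]), ((175, 150), [22, 112, 246]), ((149, 160), [16, 138, 183]), ((203, 160), [12, 154, 200])]
side [((241, 205), [13, 183, 185]), ((262, 228), [13, 179, 188]), ((285, 172), [10, 186, 37]), ((312, 182), [11, 157, 39]), ((330, 190), [16, 71, 97]), ((150, 280), [22, 42, 219]), ((110, 260), [18, 121, 188]), ((55, 245), [12, 137, 128])]
```

View pics/c.png

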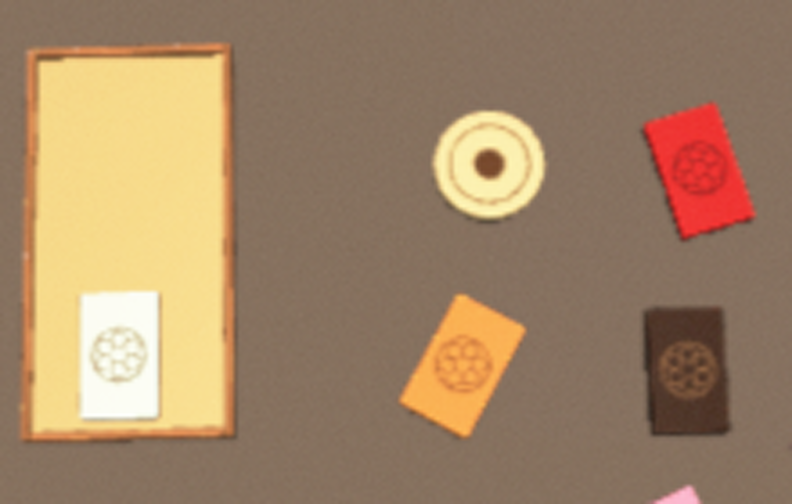

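The crop confirms it: honey (orange-brown, rosette) is at crop (463,365) and walnut (dark brown, paler rosette) at crop (688,370). White is at (120,355) in the near end of the tray, and the red tile and coaster are distractors. Next I'll fix the masks.

```bash
python3 - <<'E'
s=open('h.py').read()
i=s.index("    R={");j=s.index("    return cv2.inRange")
s=s[:i]+'''    R={"honey":((6,140,110),(19,255,255)),"white":((0,0,120),(179,62,255)),"walnut":((0,95,0),(179,255,105)),"tray":((8,85,60),(30,255,255))}[name]
'''+s[j:]
open('h.py','w').write(s)
E
python3 - <<'E'
from h import *
for n,bx in {"top":dict(honey=(235,170,300,235),walnut=(310,175,350,230),white=(155,175,192,220),tray=(135,100,215,230)),
 "side":dict(honey=(220,185,285,245),walnut=(265,155,330,200),white=(120,260,195,325),tray=(30,200,225,350))}.items():
    I=cv2.imread(f"pics/{n}0.png")
    for k,z in dict(honey=.01,walnut=.01,white=.018,tray=.014).items(): print(n,k,rect(n,I,k,z,bx[k]))
E
```

```text
top honey [455.6 -37.6  91.8  56.2 -28. ]
top walnut [ 452.3 -197.5   89.1   54.9    2.3]
top white [459.9 206.8  91.1  54.    2.1]
top tray [546.2 203.9 296.  156.5   2. ]
side honey [453.5 -36.5  91.1  56.2 -28.2]
side walnut [ 448.6 -192.9   92.7   61.3    1.7]
side white [457.8 207.5  89.7  55.3   2.1]
side tray [541.9 205.4 297.9 153.7   1.8]
```

```bash
cat > g.py <<'E'
import sys,numpy as np
from scipy.spatial.transform import Rotation as R
from rig import sensors
# usage: g.py x y z heading tilt(+ = far end down)
x,y,z,f,t=map(float,sys.argv[1:6]); f,t=np.radians([f,t]); s=sensors.observe()
a=np.array([-np.sin(t)*np.cos(f),-np.sin(t)*np.sin(f),-np.cos(t)]);b=np.array([-np.sin(f),np.cos(f),0])
T=np.c_[a,b,np.cross(a,b)];C=np.array(s["tool_rot"])
print("t",s["time_s"],"pos",np.round(s["position"],4),"F",np.round(s["ft_force"],1),"w",round(s["grip_width"],4))
print("translation",np.round(C.T@(np.array([x,y,z])-s["position"]),4).tolist(),"dr",np.round(R.from_matrix(C.T@T).as_rotvec(),3).tolist())
E
python3 g.py .4545 -.037 .13 -28 0
```

```text
t 0.1 pos [0.1332 0.5334 0.2308] F [ 0.6 -0.6 -0.1] w 0.0858
translation [0.1013, -0.4754, 0.45] dr [0.244, -0.0, 0.001]
```

```bash
python3 -m crank '{"hand":[0,0,0,0,0],"translation":[[0,-0.04,0.04],[0.02,-0.08,0.08],[0.03,-0.115,0.11],[0.04,-0.15,0.14],[0.05,-0.185,0.17]],"dr":[[0.1,0,0],[0.15,0,0],[0.2,0,0],[0.244,0,0],[0.244,0,0]]}' 30; python3 g.py .4545 -.037 .13 -28 0
```

```text
time_s: 0.6
position: [0.2503, 0.3178, 0.1824]
tool_rot: [[-0.0, 0.47, 0.883], [-0.0, 0.883, -0.47], [-1.0, -0.0, 0.0]]
ft_force: [1.9, 0.7, 0.1]
grip_width: 0.085
t 0.6 pos [0.2503 0.3178 0.1824] F [1.9 0.7 0.1] w 0.085
translation [0.0525, -0.2172, 0.347] dr [-0.001, 0.0, 0.0]
```

```bash
python3 -m crank '{"hand":[60,60,60,60,60],"translation":[[0,-0.026,0.042],[0.01,-0.05,0.08],[0.02,-0.075,0.12],[0.03,-0.1,0.16],[0.04,-0.12,0.195]],"dr":[[0,0,0],[0,0,0],[0,0,0],[0,0,0],[0,0,0]]}'; python3 g.py .4545 -.037 .1 -28 0
```

```text
time_s: 1.1
position: [0.3665, 0.1199, 0.1426]
tool_rot: [[0.0, 0.47, 0.882], [-0.0, 0.882, -0.47], [-1.0, 0.0, 0.0]]
ft_force: [0.8, 0.7, -0.4]
grip_width: 0.0653
t 1.1 pos [0.3665 0.1199 0.1426] F [ 0.8  0.7 -0.4] w 0.0653
translation [0.0426, -0.0971, 0.1515] dr [-0.001, 0.0, -0.0]
```

```bash
python3 -m crank '{"hand":[60,60,60,60,60],"translation":[[0.01,-0.025,0.038],[0.02,-0.05,0.078],[0.03,-0.072,0.115],[0.04,-0.092,0.147],[0.04,-0.092,0.147]],"dr":[[0,0,0],[0,0,0],[0,0,0],[0,0,0],[0,0,0]]}'; python3 g.py .4545 -.037 .04 -28 0
```

```text
time_s: 1.6
position: [0.4541, -0.0316, 0.1017]
tool_rot: [[-0.001, 0.473, 0.881], [-0.0, 0.881, -0.473], [-1.0, -0.001, -0.0]]
ft_force: [-0.0, -0.2, 0.2]
grip_width: 0.0653
t 1.6 pos [ 0.4541 -0.0316  0.1017] F [-0.  -0.2  0.2] w 0.0653
translation [0.0617, -0.0045, 0.0029] dr [-0.004, -0.0, 0.001]
```

```bash
python3 -m crank '{"hand":[60,60,60,60,60],"translation":[[0.02,-0.005,0.003],[0.045,-0.005,0.003],[0.072,-0.005,0.003],[0.086,-0.005,0.003],[0.086,-0.005,0.003]],"dr":[[0,0,0],[0,0,0],[0,0,0],[0,0,0],[0,0,0]]}'; python3 g.py .4545 -.037 .003 -28 0
python3 - <<'E'
from h import *
a=[]
for n,u,v in(("top",240,170),("side",220,160)):
    p,d=cams.get_image(n);a.append(cv2.resize(p[v:v+90,u:u+65],None,fx=6,fy=6,interpolation=cv2.INTER_CUBIC))
cv2.imwrite("pics/g1.png",np.hstack(a))
E
```

```text
time_s: 2.1
position: [0.4515, -0.0332, 0.0156]
tool_rot: [[-0.004, 0.469, 0.883], [0.001, 0.883, -0.469], [-1.0, -0.001, -0.004]]
ft_force: [-0.1, 0.2, 0.7]
grip_width: 0.0654
t 2.1 pos [ 0.4515 -0.0332  0.0156] F [-0.1  0.2  0.7] w 0.0654
translation [0.0126, -0.002, 0.0045] dr [0.0, -0.004, 0.001]
```

View pics/g1.png

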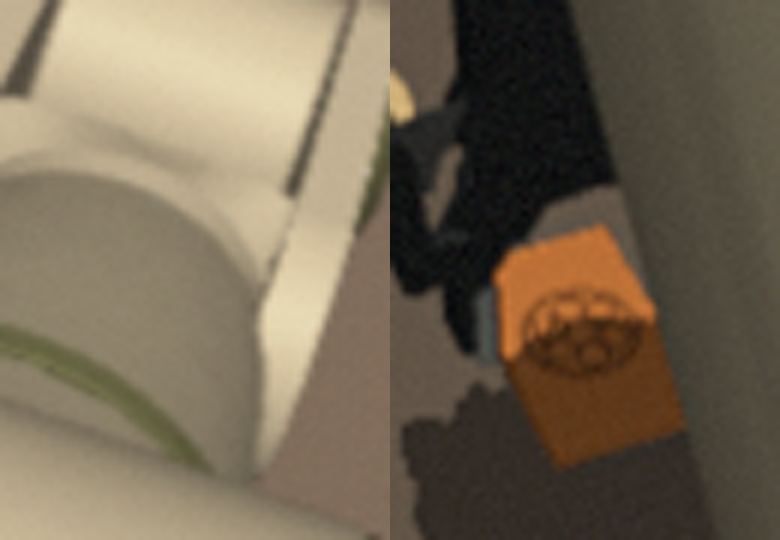

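The top view is blocked by the arm. In the side crop a pad (490,325) stands just beside the honey tile's long side, clear of it. I'll go down further and close.

```bash
python3 -m crank '{"hand":[60,60,60,60,60],"translation":[[0.006,-0.002,0.004],[0.011,-0.002,0.004],[0.014,-0.002,0.004],[0.014,-0.002,0.004],[0.014,-0.002,0.004]],"dr":[[0,-0.004,0],[0,-0.004,0],[0,-0.004,0],[0,-0.004,0],[0,-0.004,0]]}'; python3 g.py .4545 -.037 .0 -28 0
```

```text
time_s: 2.7
position: [0.4553, -0.0376, 0.003]
tool_rot: [[0.003, 0.47, 0.883], [-0.002, 0.883, -0.47], [-1.0, 0.0, 0.004]]
ft_force: [0.0, -0.1, 0.3]
grip_width: 0.065
t 2.7 pos [ 0.4553 -0.0376  0.003 ] F [ 0.  -0.1  0.3] w 0.065
translation [0.003, 0.0002, -0.001] dr [-0.0, 0.004, 0.0]
```

```bash
python3 -m crank '{"hand":[60,60,130,130,130],"translation":[[0.001,0,0],[0.002,0,0],[0.002,0,0],[0.002,0,0],[0.002,0,0]],"dr":[[0,0,0],[0,0,0],[0,0,0],[0,0,0],[0,0,0]]}' 30; python3 g.py .4545 -.037 .0 -28 0
```

```text
time_s: 3.2
position: [0.4553, -0.0377, 0.0012]
tool_rot: [[0.004, 0.47, 0.883], [-0.002, 0.883, -0.469], [-1.0, -0.0, 0.004]]
ft_force: [-1.4, -0.3, 5.2]
grip_width: 0.0536
t 3.2 pos [ 0.4553 -0.0377  0.0012] F [-1.4 -0.3  5.2] w 0.0536
translation [0.0012, 0.0002, -0.001] dr [-0.0, 0.004, 0.0]
```

```bash
python3 -m crank '{"hand":[130,130,130,130,130],"translation":[[0,0,0],[-0.02,0,0],[-0.05,0,0],[-0.08,0,0],[-0.1,0,0]],"dr":[[0,0,0],[0,0,0],[0,0,0],[0,0,0],[0,0,0]]}' 40; python3 g.py .517 .209 .10 2 9.5
python3 - <<'E'
from h import *
p,d=cams.get_image("side");cv2.imwrite("pics/g2.png",p[100:260,150:350].repeat(3,0).repeat(3,1))
E
```

```text
time_s: 3.7
position: [0.4553, -0.0375, 0.1026]
tool_rot: [[0.005, 0.47, 0.883], [-0.002, 0.883, -0.47], [-1.0, 0.0, 0.006]]
ft_force: [0.6, 0.3, -0.4]
grip_width: 0.0533
t 3.7 pos [ 0.4553 -0.0375  0.1026] F [ 0.6  0.3 -0.4] w 0.0533
translation [0.0023, 0.2466, -0.0613] dr [-0.523, 0.168, -0.042]
```

View pics/g2.png

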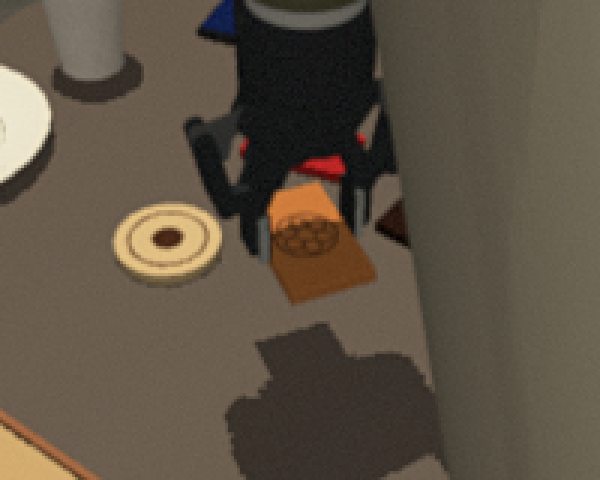

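Honey is held level and clear of the table, with its shadow below. On to the tray.

```bash
python3 -m crank '{"hand":[130,130,130,130,130],"translation":[[0,0.045,-0.01],[0,0.09,-0.02],[0,0.135,-0.03],[0,0.18,-0.04],[0,0.215,-0.05]],"dr":[[-0.1,0.035,-0.01],[-0.2,0.07,-0.02],[-0.32,0.1,-0.03],[-0.43,0.14,-0.035],[-0.523,0.168,-0.042]]}'; python3 g.py .5185 .209 .08 2 9.7
```

```text
time_s: 4.25
position: [0.5121, 0.1782, 0.1]
tool_rot: [[-0.168, -0.04, 0.985], [-0.005, 0.999, 0.04], [-0.986, 0.002, -0.169]]
ft_force: [0.3, -1.2, 0.2]
grip_width: 0.0536
t 4.25 pos [0.5121 0.1782 0.1   ] F [ 0.3 -1.2  0.2] w 0.0536
translation [0.0184, 0.0305, 0.0109] dr [0.006, -0.0, -0.001]
```

```bash
python3 -m crank '{"hand":[130,130,130,130,130],"translation":[[0.01,0.015,0.005],[0.025,0.026,0.012],[0.037,0.026,0.014],[0.047,0.026,0.016],[0.047,0.026,0.016]],"dr":[[0.006,0,0],[0.006,0,0],[0.006,0,0],[0.006,0,0],[0.006,0,0]]}'; python3 g.py .5185 .209 .022 2 9.7
python3 - <<'E'
from h import *
p,d=cams.get_image("side");cv2.imwrite("pics/g3.png",cv2.resize(p[190:350,30:230],None,fx=3.5,fy=3.5))
E
```

```text
time_s: 4.75
position: [0.5179, 0.201, 0.0503]
tool_rot: [[-0.17, -0.028, 0.985], [-0.005, 1.0, 0.027], [-0.985, -0.001, -0.17]]
ft_force: [0.9, -1.4, -0.4]
grip_width: 0.0534
t 4.75 pos [0.5179 0.201  0.0503] F [ 0.9 -1.4 -0.4] w 0.0534
translation [0.0277, 0.008, 0.0056] dr [-0.007, -0.001, -0.0]
```

View pics/g3.png

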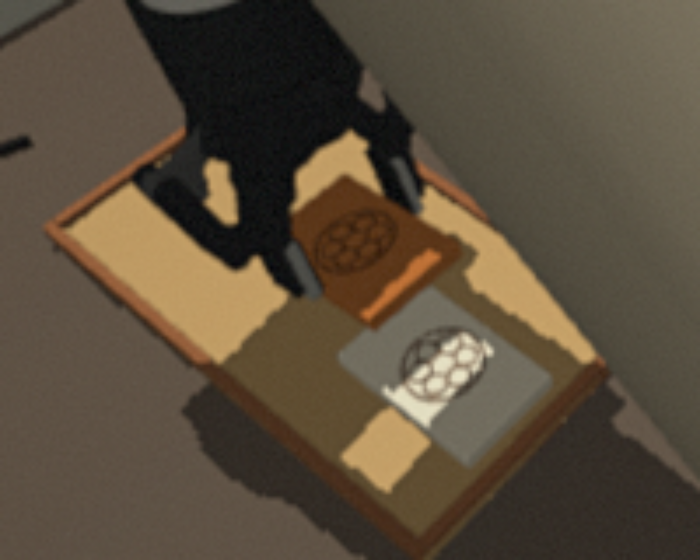

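Honey hangs tilted above the tray, with its near end raised towards the white tile. Lowering.

```bash
python3 -m crank '{"hand":[130,130,130,130,130],"translation":[[0.008,0.008,0.002],[0.016,0.008,0.004],[0.024,0.008,0.0056],[0.024,0.008,0.0056],[0.024,0.008,0.0056]],"dr":[[-0.007,0,0],[-0.007,0,0],[-0.007,0,0],[-0.007,0,0],[-0.007,0,0]]}'; python3 g.py .5185 .209 .018 2 9.7
python3 - <<'E'
from h import *
p,d=cams.get_image("side");cv2.imwrite("pics/g4.png",p)
h=mask(p,"honey");print(h.sum()/255)
E
```

```text
time_s: 5.3
position: [0.5201, 0.2101, 0.027]
tool_rot: [[-0.167, -0.036, 0.985], [-0.005, 0.999, 0.036], [-0.986, 0.001, -0.167]]
ft_force: [-0.3, -0.3, -0.7]
grip_width: 0.0535
t 5.3 pos [0.5201 0.2101 0.027 ] F [-0.3 -0.3 -0.7] w 0.0535
translation [0.0091, -0.0011, -0.0001] dr [0.001, 0.001, -0.001]
401.0
```

```bash
python3 -m crank '{"hand":[130,130,130,130,130],"translation":[[0.004,-0.001,0],[0.007,-0.001,0],[0.009,-0.001,0],[0.009,-0.001,0],[0.009,-0.001,0]],"dr":[[0,0,0],[0,0,0],[0,0,0],[0,0,0],[0,0,0]]}'; python3 g.py .5185 .209 .016 2 9.7
python3 - <<'E'
from h import *
p,d=cams.get_image("side");cv2.imwrite("pics/g5.png",cv2.resize(p[230:340,80:230],None,fx=5,fy=5,interpolation=cv2.INTER_CUBIC))
E
```

```text
time_s: 5.85
position: [0.5186, 0.2091, 0.0183]
tool_rot: [[-0.167, -0.036, 0.985], [-0.005, 0.999, 0.036], [-0.986, 0.001, -0.167]]
ft_force: [-1.0, -0.6, -0.2]
grip_width: 0.0535
t 5.85 pos [0.5186 0.2091 0.0183] F [-1.  -0.6 -0.2] w 0.0535
translation [0.0023, -0.0001, 0.0002] dr [0.001, 0.002, -0.001]
```

View pics/g5.png

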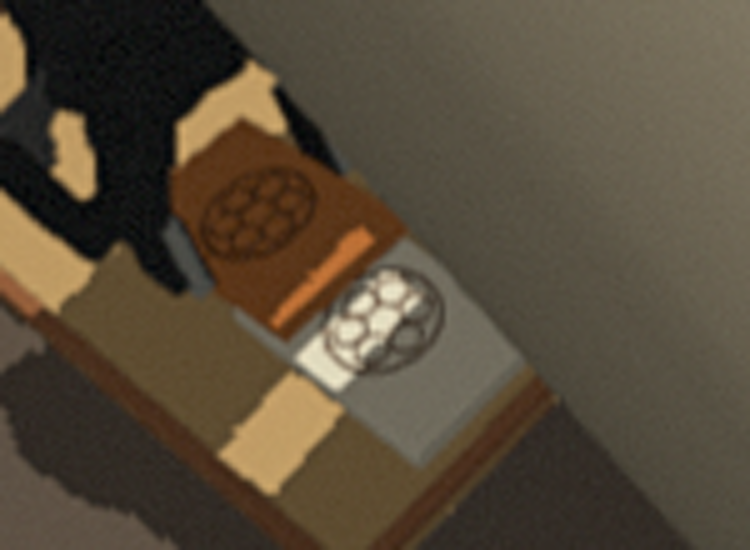

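Honey's near edge runs from crop (285,340) to (405,245) over the white tile. I'll cast those points to check the cover.

```bash
python3 - <<'E'
from h import *
u=np.array([np.cos(np.radians(2)),np.sin(np.radians(2))])
for z in (.018,.020,.024):
    for c in[(285,340),(405,245),(525,365),(420,465),(300,355)]:
        p=ray("side",(80+(c[0]+.5)/5-.5,230+(c[1]+.5)/5-.5),z)[0]-[.459,.207]; print(z,c,np.round([p@u*1e3,(p@[-u[1],u[0]])*1e3],1))
E
```

```text
0.018 (285, 340) [19.6 24.5]
0.018 (405, 245) [ 15.4 -25.1]
0.018 (525, 365) [-50.1 -17. ]
0.018 (420, 465) [-48.6  28.3]
0.018 (300, 355) [11.4 25.2]
0.02 (285, 340) [18.4 25. ]
0.02 (405, 245) [ 14.1 -24.4]
0.02 (525, 365) [-51.1 -16.4]
0.02 (420, 465) [-49.6  28.8]
0.02 (300, 355) [10.2 25.7]
0.024 (285, 340) [15.9 26. ]
0.024 (405, 245) [ 11.6 -23. ]
0.024 (525, 365) [-53.2 -15. ]
0.024 (420, 465) [-51.7  29.8]
0.024 (300, 355) [ 7.7 26.7]
```

```bash
python3 -m crank '{"hand":[130,130,60,60,60],"translation":[[0.002,0,0],[0.002,0,0],[0.002,0,0],[0.002,0,0],[0.002,0,0]],"dr":[[0,0,0],[0,0,0],[0,0,0],[0,0,0],[0,0,0]]}' ; python3 -m crank '{"hand":[60,60,60,60,60],"translation":[[-0.01,0,0],[-0.04,0,0],[-0.08,0,0],[-0.12,0,0],[-0.14,0,0]],"dr":[[0,0,0],[0,0,0],[0,0,0],[0,0,0],[0,0,0]]}' ;python3 g.py .4515 -.196 .14 2 0
```

```text
time_s: 6.4
position: [0.5182, 0.2091, 0.0162]
tool_rot: [[-0.167, -0.036, 0.985], [-0.005, 0.999, 0.036], [-0.986, 0.001, -0.167]]
ft_force: [0.5, 0.1, -0.1]
grip_width: 0.0653
time_s: 6.9
position: [0.543, 0.21, 0.1586]
tool_rot: [[-0.161, -0.036, 0.986], [-0.004, 0.999, 0.036], [-0.987, 0.002, -0.161]]
ft_force: [-0.9, 0.4, -0.3]
grip_width: 0.0656
t 6.9 pos [0.543  0.21   0.1586] F [-0.9  0.4 -0.3] w 0.0656
translation [0.0348, -0.4024, -0.1019] dr [0.001, -0.162, -0.002]
```

```bash
python3 -m crank '{"hand":[60,60,60,60,60],"translation":[[0,-0.045,-0.01],[0.005,-0.09,-0.02],[0.01,-0.135,-0.03],[0.015,-0.18,-0.04],[0.02,-0.225,-0.055]],"dr":[[0,-0.04,0],[0,-0.08,0],[0,-0.12,0],[0,-0.162,0],[0,-0.162,0]]}' ; python3 g.py .452 -.1965 .12 2 0
```

```text
time_s: 7.4
position: [0.4914, -0.0186, 0.1443]
tool_rot: [[-0.004, -0.037, 0.999], [0.0, 0.999, 0.037], [-1.0, 0.001, -0.004]]
ft_force: [0.5, -0.2, 0.7]
grip_width: 0.0651
t 7.4 pos [ 0.4914 -0.0186  0.1443] F [ 0.5 -0.2  0.7] w 0.0651
translation [0.0244, -0.1764, -0.0458] dr [0.002, -0.004, -0.001]
```

```bash
python3 -m crank '{"hand":[60,60,60,60,60],"translation":[[0,-0.045,-0.01],[0.005,-0.09,-0.02],[0.01,-0.135,-0.03],[0.02,-0.172,-0.037],[0.02,-0.172,-0.037]],"dr":[[0,0,0],[0,0,0],[0,0,0],[0,0,0],[0,0,0]]}' ; python3 g.py .452 -.1965 .05 2 0
python3 - <<'E'
from h import *
p,d=cams.get_image("side");q,d=cams.get_image("top");cv2.imwrite("pics/s6.png",p);cv2.imwrite("pics/t6.png",q)
a=cv2.resize(p[220:340,80:230],(500,400),interpolation=cv2.INTER_CUBIC);b=cv2.resize(q[105:230,140:210],(224,400),interpolation=cv2.INTER_CUBIC)
cv2.imwrite("pics/m6.png",np.hstack([a,b]))
for n,I,bx,z in(("top",q,(150,125,203,220),.018),("side",p,(80,225,215,330),.018)):
    print(n,rect(n,I,"white",z,bx),"honey",rect(n,I,"honey",.024,bx))
E
```

```text
time_s: 7.9
position: [0.4607, -0.1942, 0.1233]
tool_rot: [[-0.006, -0.031, 0.999], [0.0, 1.0, 0.031], [-1.0, 0.001, -0.006]]
ft_force: [0.3, -0.1, -0.1]
grip_width: 0.0654
t 7.9 pos [ 0.4607 -0.1942  0.1233] F [ 0.3 -0.1 -0.1] w 0.0654
translation [0.0733, -0.0021, -0.0083] dr [-0.004, -0.006, -0.001]
top [448.3 197.1 134.1  82.3 -89.6] honey [521.4 208.3  86.6  57.   -0.7]
side [443.9 207.   61.8  55.3   2.2] honey [518.3 208.7  83.   56.4   5.2]
```

View pics/m6.png

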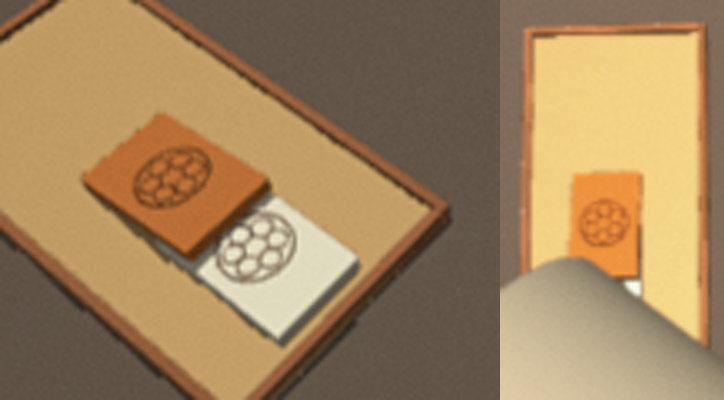

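The shingle is good: white is unmoved and shows about 61 of 90 mm in the side view, so it is covered by about 29 mm. Honey is in line at about (519,208.5) mm. Now the walnut.

```bash
python3 -m crank '{"hand":[60,60,60,60,60],"translation":[[0.02,-0.002,-0.008],[0.045,-0.002,-0.008],[0.072,-0.002,-0.008],[0.095,-0.002,-0.008],[0.095,-0.002,-0.008]],"dr":[[0,0,0],[0,-0.006,0],[0,-0.006,0],[0,-0.006,0],[0,-0.006,0]]}'; python3 g.py .452 -.1965 .001 2 0
python3 - <<'E'
from h import *
p,d=cams.get_image("side");cv2.imwrite("pics/g7.png",cv2.resize(p[120:220,240:360],None,fx=5,fy=5,interpolation=cv2.INTER_CUBIC))
E
```

```text
time_s: 8.5
position: [0.4523, -0.1906, 0.0272]
tool_rot: [[-0.003, -0.038, 0.999], [0.004, 0.999, 0.038], [-1.0, 0.004, -0.003]]
ft_force: [-0.5, 0.1, 0.2]
grip_width: 0.0655
t 8.5 pos [ 0.4523 -0.1906  0.0272] F [-0.5  0.1  0.2] w 0.0655
translation [0.0262, -0.006, -0.0004] dr [0.003, -0.003, -0.004]
```

View pics/g7.png

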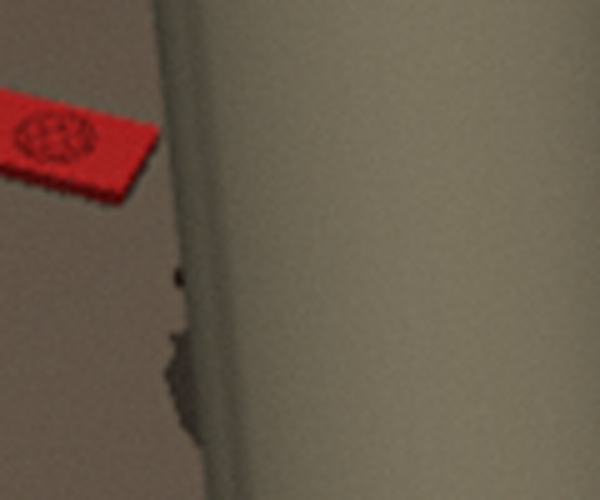

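The arm hides the walnut here. The measured y is 6 mm off, so I'll correct it at this height before going lower.

```bash
python3 -m crank '{"hand":[50,50,50,50,50],"translation":[[0,-0.005,0],[0,-0.005,0],[0.0,-0.005,0],[0.0,-0.005,0],[0.0,-0.005,0]],"dr":[[0,0,0],[0,0,0],[0,0,0],[0,0,0],[0,0,0]]}'; python3 g.py .452 -.197 .003 2 0
```

```text
time_s: 9.05
position: [0.4532, -0.1975, 0.0289]
tool_rot: [[0.001, -0.036, 0.999], [0.001, 0.999, 0.036], [-1.0, 0.001, 0.001]]
ft_force: [0.1, -0.2, -0.5]
grip_width: 0.0687
t 9.05 pos [ 0.4532 -0.1975  0.0289] F [ 0.1 -0.2 -0.5] w 0.0687
translation [0.0259, 0.0006, -0.0012] dr [0.001, 0.001, -0.001]
```

```bash
python3 -m crank '{"hand":[50,50,50,50,50],"translation":[[0.008,0,-0.001],[0.016,0,-0.001],[0.023,0,-0.001],[0.026,0,-0.001],[0.026,0,-0.001]],"dr":[[0,0,0],[0,0,0],[0,0,0],[0,0,0],[0,0,0]]}'; python3 g.py .452 -.197 .001 2 0
```

```text
time_s: 9.55
position: [0.4519, -0.1974, 0.002]
tool_rot: [[-0.001, -0.036, 0.999], [0.002, 0.999, 0.036], [-1.0, 0.002, -0.001]]
ft_force: [-0.4, 0.4, 0.1]
grip_width: 0.0688
t 9.55 pos [ 0.4519 -0.1974  0.002 ] F [-0.4  0.4  0.1] w 0.0688
translation [0.001, 0.0004, 0.0001] dr [0.001, -0.001, -0.002]
```

```bash
python3 -m crank '{"hand":[130,130,130,130,130],"translation":[[0.001,0,0],[0.001,0,0],[0.001,0,0],[0.001,0,0],[0.001,0,0]],"dr":[[0,0,0],[0,0,0],[0,0,0],[0,0,0],[0,0,0]]}' 40;python3 -m crank '{"hand":[130,130,130,130,130],"translation":[[0,0,0],[-0.02,0,0],[-0.06,0,0],[-0.09,0,0],[-0.11,0,0]],"dr":[[0,0,0],[0,0,0],[0,0,0],[0,0,0],[0,0,0]]}'; python3 g.py .578 .211 .11 2 9.7
```

```text
time_s: 10.05
position: [0.4523, -0.1976, 0.0019]
tool_rot: [[0.001, -0.036, 0.999], [0.001, 0.999, 0.036], [-1.0, 0.001, 0.001]]
ft_force: [-0.4, 1.0, 5.7]
grip_width: 0.0532
time_s: 10.55
position: [0.4525, -0.1979, 0.1136]
tool_rot: [[0.002, -0.036, 0.999], [-0.0, 0.999, 0.036], [-1.0, -0.0, 0.002]]
ft_force: [-0.3, 0.5, -1.0]
grip_width: 0.0531
t 10.55 pos [ 0.4525 -0.1979  0.1136] F [-0.3  0.5 -1. ] w 0.0531
translation [0.0037, 0.4041, 0.1403] dr [0.001, 0.171, 0.001]
```

```bash
python3 -m crank '{"hand":[130,130,130,130,130],"translation":[[0,0.045,0.014],[0,0.09,0.03],[0,0.135,0.045],[0,0.18,0.062],[0,0.225,0.078]],"dr":[[0,0.04,0],[0,0.08,0],[0,0.12,0],[0,0.17,0],[0,0.17,0]]}'; python3 g.py .5785 .211 .10 2 9.7
```

```text
time_s: 11.05
position: [0.5228, 0.032, 0.1115]
tool_rot: [[-0.17, -0.036, 0.985], [-0.005, 0.999, 0.036], [-0.985, 0.001, -0.17]]
ft_force: [1.5, -0.9, -0.5]
grip_width: 0.0532
t 11.05 pos [0.5228 0.032  0.1115] F [ 1.5 -0.9 -0.5] w 0.0532
translation [0.0008, 0.1768, 0.0633] dr [0.002, -0.002, -0.0]
```

```bash
python3 -m crank '{"hand":[130,130,130,130,130],"translation":[[0,0.045,0.016],[0,0.09,0.032],[0,0.135,0.048],[0,0.177,0.063],[0,0.177,0.063]],"dr":[[0,0,0],[0,0,0],[0,0,0],[0,0,0],[0,0,0]]}';python3 -m crank '{"hand":[130,130],"translation":[[0,0,0],[0,0,0]],"dr":[[0,0,0],[0,0,0]]}'; python3 g.py .5785 .211 .03 2 9.7
```

```text
time_s: 11.55
position: [0.5776, 0.2138, 0.1002]
tool_rot: [[-0.169, -0.041, 0.985], [-0.005, 0.999, 0.041], [-0.986, 0.002, -0.169]]
ft_force: [-1.1, -1.5, -1.7]
grip_width: 0.0532
time_s: 11.75
position: [0.5773, 0.2083, 0.1013]
tool_rot: [[-0.169, -0.035, 0.985], [-0.005, 0.999, 0.035], [-0.986, 0.001, -0.17]]
ft_force: [-0.6, 0.4, -0.3]
grip_width: 0.0534
t 11.75 pos [0.5773 0.2083 0.1013] F [-0.6  0.4 -0.3] w 0.0534
translation [0.07, 0.0027, 0.0133] dr [0.001, -0.001, -0.001]
```

```bash
python3 -m crank '{"hand":[130,130,130,130,130],"translation":[[0.02,0.002,0.004],[0.045,0.002,0.009],[0.07,0.002,0.013],[0.07,0.002,0.013],[0.07,0.002,0.013]],"dr":[[0,0,0],[0,0,0],[0,0,0],[0,0,0],[0,0,0]]}';python3 -m crank '{"hand":[130],"translation":[[0,0,0]],"dr":[[0,0,0]]}'; python3 g.py .5785 .211 .019 2 9.7
```

```text
time_s: 12.25
position: [0.5787, 0.2104, 0.031]
tool_rot: [[-0.169, -0.035, 0.985], [-0.005, 0.999, 0.035], [-0.986, 0.001, -0.169]]
ft_force: [-0.1, 0.6, -0.3]
grip_width: 0.0536
time_s: 12.35
position: [0.5793, 0.2109, 0.0319]
tool_rot: [[-0.166, -0.035, 0.985], [-0.005, 0.999, 0.035], [-0.986, 0.001, -0.166]]
ft_force: [0.1, 0.5, -0.2]
grip_width: 0.0534
t 12.35 pos [0.5793 0.2109 0.0319] F [ 0.1  0.5 -0.2] w 0.0534
translation [0.0129, 0.0001, 0.0014] dr [0.001, 0.002, -0.001]
```

```bash
python3 -m crank '{"hand":[130,130,130,130,130],"translation":[[0.005,0,0],[0.009,0,0.001],[0.012,0,0.001],[0.012,0,0.001],[0.012,0,0.001]],"dr":[[0,0,0],[0,0.002,0],[0,0.002,0],[0,0.002,0],[0,0.002,0]]}'; python3 g.py .5785 .211 .017 2 9.7
python3 - <<'E'
from h import *
p,d=cams.get_image("side");cv2.imwrite("pics/g8.png",cv2.resize(p[200:320,60:220],None,fx=4.5,fy=4.5,interpolation=cv2.INTER_CUBIC))
E
```

```text
time_s: 12.85
position: [0.5774, 0.2113, 0.0182]
tool_rot: [[-0.171, -0.036, 0.985], [-0.005, 0.999, 0.036], [-0.985, 0.001, -0.171]]
ft_force: [-0.1, 0.3, -0.3]
grip_width: 0.0534
t 12.85 pos [0.5774 0.2113 0.0182] F [-0.1  0.3 -0.3] w 0.0534
translation [0.001, -0.0003, 0.0013] dr [0.002, -0.003, -0.001]
```

View pics/g8.png

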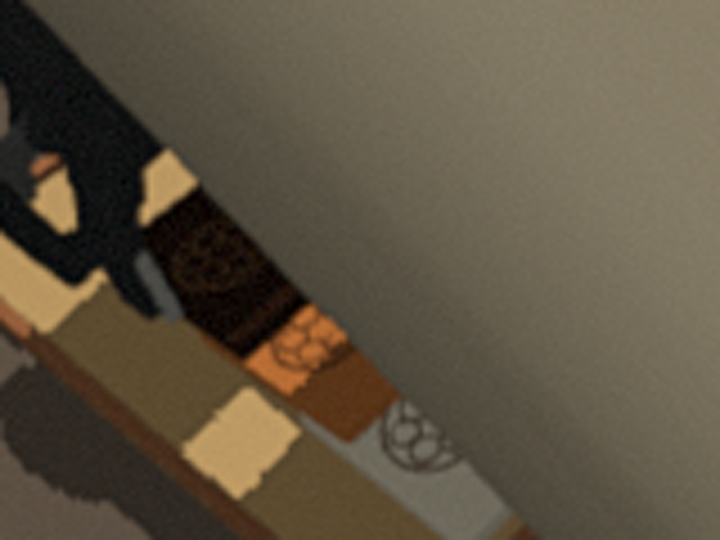

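```bash
python3 - <<'E'
from h import *
u=np.array([np.cos(np.radians(2)),np.sin(np.radians(2))])
for c,z in[((248,357),.023),((305,300),.023),((350,440),.023),((400,400),.023)]:
    p=ray("side",(60+(c[0]+.5)/4.5-.5,200+(c[1]+.5)/4.5-.5),z)[0]-[.459,.207]; print(c,np.round([p@u*1e3,(p@[-u[1],u[0]])*1e3],1))
E
```

```text
(248, 357) [74.  24.5]
(305, 300) [77.4 -5.7]
(350, 440) [15.8 24.7]
(400, 400) [14.   2.3]
```

Walnut's near edge is at about 75 mm and honey's at about 15 mm, with honey's far end at about 104 mm. That is a cover of about 29 mm, so I'll release.

```bash
python3 -m crank '{"hand":[130,130,60,60,60],"translation":[[0.001,0,0],[0.001,0,0],[0.001,0,0],[0.001,0,0],[0.001,0,0]],"dr":[[0,0,0],[0,0,0],[0,0,0],[0,0,0],[0,0,0]]}' ; python3 -m crank '{"hand":[60,60,60,60,60],"translation":[[-0.01,0,0],[-0.04,0,0],[-0.08,0,0],[-0.12,0,0],[-0.15,0,0]],"dr":[[0,0,0],[0,0,0],[0,0,0],[0,0,0],[0,0,0]]}' ;python3 -m crank '{"hand":[60,60,60,60,60],"translation":[[0,-0.045,0],[0,-0.09,0],[0,-0.135,0],[0,-0.18,0],[0,-0.22,0]],"dr":[[0,0,0],[0,0,0],[0,0,0],[0,0,0],[0,0,0]]}';python3 -m crank '{"hand":[60,60,60,60],"translation":[[0,-0.045,0],[0,-0.09,0],[0,-0.09,0],[0,-0.09,0]],"dr":[[0,0,0],[0,0,0],[0,0,0],[0,0,0]]}'
python3 - <<'E'
from h import *
p,d=cams.get_image("side");q,d=cams.get_image("top")
a=cv2.resize(p[200:340,40:230],(543,400),interpolation=cv2.INTER_CUBIC);b=cv2.resize(q[105:230,140:210],(224,400),interpolation=cv2.INTER_CUBIC)
cv2.imwrite("pics/m9.png",np.hstack([a,b]))
bx=(60,205,215,335);print("side white",rect("side",p,"white",.018,bx),"honey",rect("side",p,"honey",.027,bx))
bx=(152,125,200,215);print("top honey",rect("top",q,"honey",.027,bx),"walnut",rect("top",q,"walnut",.025,bx),"white",rect("top",q,"white",.018,bx))
E
```

```text
time_s: 13.4
position: [0.5772, 0.2113, 0.0172]
tool_rot: [[-0.171, -0.036, 0.985], [-0.005, 0.999, 0.036], [-0.985, 0.001, -0.171]]
ft_force: [-0.7, -0.1, -0.1]
grip_width: 0.0652
time_s: 13.9
position: [0.6035, 0.2121, 0.1686]
tool_rot: [[-0.168, -0.036, 0.985], [-0.005, 0.999, 0.036], [-0.986, 0.001, -0.168]]
ft_force: [0.1, 0.4, -0.1]
grip_width: 0.0651
time_s: 14.4
position: [0.6107, -0.01, 0.1657]
tool_rot: [[-0.17, -0.036, 0.985], [-0.005, 0.999, 0.035], [-0.985, 0.001, -0.17]]
ft_force: [0.3, 0.2, 0.2]
grip_width: 0.0653
time_s: 14.8
position: [0.614, -0.0985, 0.1652]
tool_rot: [[-0.17, -0.034, 0.985], [-0.005, 0.999, 0.034], [-0.985, 0.001, -0.171]]
ft_force: [-0.8, 0.3, -0.5]
grip_width: 0.0653
side white [443.7 207.   61.5  55.3   2.2] honey [502.9 208.1  56.1  55.6 -85.2]
top honey [572.6 236.3   8.    0.    2.6] walnut [5.842e+02 2.093e+02 7.190e+01 5.460e+01 3.000e-01] white [469.2 199.6 120.8 101.6 -88.3]
```

View pics/m9.png

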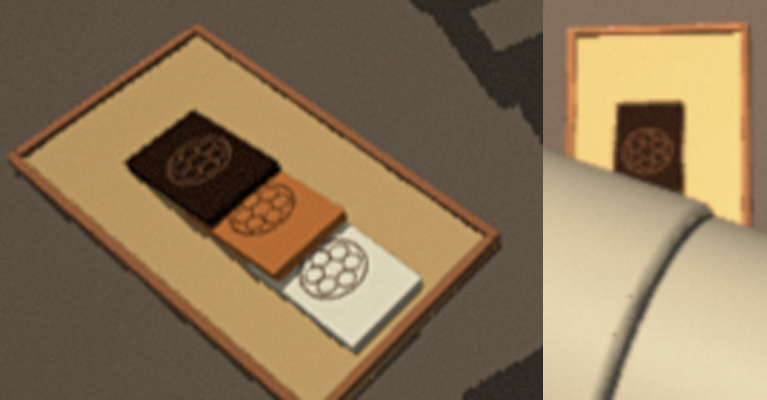

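All three tiles lie shingled in line along the tray. The visible length of white is 61.5 mm, so about 29 mm is covered. Honey's visible patch is about 56–60 mm, so about 30 mm is covered. The arm is clear, so I'll hand it in.

```bash
python3 -c "
from rig import env;print(env.close_job())"
```

```text
the job is handed in; nothing more can be done
None
```

The display is laid out light to dark in line along the tray: the honey tile covers about a third of the white one, and the walnut tile covers about a third of the honey one. I handed the job in at about 15 s with the gripper open and clear of everything; no verdict is reported.

- **White tile:** after the walnut went down, the side view showed 61.5 mm of its 90 mm, so about 29 mm is covered. It did not visibly move, and its heading still reads about 2°, the same as the tray's.
- **Honey tile:** the side view showed a visible patch of about 56 mm. Edge points taken just before I released the walnut gave about 59 mm, so the cover is roughly 29–33 mm.
- **Walnut tile:** it lies in line with the others. The final top view was partly blocked by the arm and its white and honey readings were unusable, so the final overlaps rest on the side view alone.
- **Forces:** the highest wrist force in the readings was about 6 N, when the fingers closed on the tiles at the table.

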